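Charge the stain brush at the dosing pot and stand it on the plate

TASK

Pick up the stain brush by its handle and dip it bristles first, squarely along the leaning pot's axis, into the steel dosing pot, pressing the sprung dish inside down about half-way through its short travel for half a second; feel for the dish, because how deep it sits is different every time, and do not ram it. Then draw the brush out, set it down without dropping it so that it stands upright on its bristles in the middle of the plate, and let go, leaving the plate about where it is and the mug, canister and tin undisturbed.

Things in the scene. Friction and masses are not known exactly. Their poses are not given: they have to be found in the camera images.
- brush: Loose stain brush, 150 mm tall, about 0.13 kg, stood upright on its bristles. Origin: centre of the flat bristle face; z up along the brush. Round bristles 44 mm across to z = 24 mm, collar 47 mm across to z = 36 tapering to a 20 mm neck, square handle 26 x 26 mm from z = 70 to 150 with flats along its x and y. Grip near z = 118. It may be turned any way about its z in the dip and on the plate.
- pot: Fixed round steel dosing pot, 84 mm outside, 76 mm inside diameter, 100 mm long. Origin: centre of its underside; z is its axis, leaning 0.40 rad from vertical, mouth up and towards the robot. A flat dish 68 mm across slides inside along the axis. Unpressed it lies 30 to 60 mm below the rim, different at every start and not measured: it must be felt for or seen.
- pot_rim (a point): Centre of the pot's mouth, on its axis at the rim, 100 mm from the pot's origin; same axes as the pot. The dish inside is sprung along this axis: it starts to give at 3 N, then takes 1 N more per mm; travel 12 mm, 15 N at its stop, so half-way is 9 N. A dose takes 6 N or more for 0.3 s; more than 22 N damages it.
- plate: Loose white melamine plate, 176 mm across, 18 mm high, about 0.25 kg, lying on the worktop. Origin: centre of its underside.
- plate_in (a point): Centre of the upper side of the plate's flat middle, on which the brush must stand; z up.
- mug: Bystander: white ceramic mug 82 mm across, 95 mm high, with a handle. Origin: centre of its underside.
- canister: Bystander: closed stainless steel tea canister, 84 mm across, 118 mm high. Origin: centre of its underside.
- tin: Bystander: closed hinged tin gift case, 114 x 164 mm, 64 mm high. Origin: centre of its underside.
- stand: Grey plastic wedge stand that carries the pot, fixed to the worktop: base slab 130 x 100 mm, 12 mm thick. Origin: on the worktop under its middle, z up; the pot's axis leans towards the stand's -x, and its underside centre is 20 mm along the stand's +x and 45 mm up. The stand is turned up to 0.4 rad either way about the vertical.
Things that resemble listed ones, but are neither listed nor needed, are in the scene too. What is meant by the brush is not yellow, and is the larger of those in its own colour. Leave any blue or orange look-alike of the stand alone.

How it is judged:
By the outcome, as a careful person would: the job done as asked, in the order asked, and still so for the second after the job is handed in, with the robot touching nothing.
It also fails if it takes over 48 s, if anything falls off the work surface, if the arm or the gripper's body presses on something with over 40 N, if the wrist force passes 120 N, or if a joint passes its speed limit or range.

ROBOT

A 6-joint arm with a two-finger parallel gripper is mounted at the origin on the work surface. World frame = base frame: x ahead of the robot, y to its left, z up, the work surface at z = 0. Lengths are in m, angles in rad, forces in N, time in s.
With the tool pointing down it reaches from about 0.275 to 0.725 m from the base axis. Payload 5.6 kg.
Tool frame: the origin (TCP) lies midway between the tips of the shut fingers; the grasp point (between the pads) lies 19 mm behind it; z points along the fingers, y is the line along which they close (so a half turn about z gives the same grasp; the last joint's range is limited). The gripper opens to 85 mm and grips with 20 to 120 N. Pads are 22 mm wide; open, the fingers measure 114 mm over their backs; the gripper's body (76 mm by 85 mm) begins 54 mm behind the grasp point. The pads swing forward as they close: fully open they stand 13 mm farther back than shut.
Start: joints at [1.524, 0.255, 0.108, 0, -1.424, -0.285], TCP at [0.179, 0.52, 0.231] pointing down, gripper open.
Joint ranges: [-2.95, 2.95], [-1.21, 1.97], [-1.09, 1.5], [-2.87, 1.71], [-2.94, -0.07], [-3.05, 3.05]. Speed limits (rad/s): [2.57, 2.57, 3.14, 3.14, 3.14, 3.14].

INTERFACE

Orientations are given as a unit quaternion [x, y, z, w].
In Python, from workcell import manip, effector, get_obs, snapshot, camera_model, ticket gives the robot as it stands. Calls block until the motion is done:
- manip.reach(position, orientation): joint-space move of the TCP to a pose.
- manip.line_to(position, rot=None, max_speed=0.15): straight line of the TCP; rot=None keeps the orientation; max_speed is the mean speed in m/s.
- manip.movej(angles): joint-space move.
- effector.open_gripper() and effector.gripper_close(): open the fingers fully, or close them until they stop; the grip force is fixed at half the most.
- manip.wait(seconds).
- manip.solve_ik(position, orientation): joint angles nearest the present ones, or None.
- get_obs(): the state.
- snapshot(name): name is "scene" or "top"; returns (picture, depth): 400x640x3 uint8, red, green, blue; 400x640 float32, m along the optical axis (not along the pixel's ray), 0 where there is no reading.
- camera_model(name): a dict with "fx", "fy", "cx", "cy" (pixels), "k1" (the pictures are not rectified: a ray, as slopes to the right and down, at radius r is drawn at 1 + k1 r^2 times it, then the intrinsics apply), "rvec" (rotation vector, rad) and "tvec" (3), from world to camera coordinates, as OpenCV has them. Camera axes: x right, y down, z forward; pixel columns grow to the right and rows downward; lengths in m; the calibration is good to about 2 mm. A picture is of the moment at which its call begins. camera_model takes no time and is no camera call.
A pose or a line that the arm cannot do raises manip.MotionError and nothing moves.
- ticket.finish_job(): hands the job in; it is judged then, once.
The state is a dict: "time_s": time; "joint_pos": joint angles; "qd": joint speeds; "effort": joint torques, N m; "tcp_pos": TCP position; "tool_rot": TCP orientation; "force": force on the tool from outside, world axes, zero at the start; "torque": the same for the moment, N m; "opening": finger opening in m; "finger_force": force on a finger pad.
Only numpy, scipy, OpenCV 4.12 (cv2) and the standard library are available. Lean on these libraries where they do the work, as an engineer would, in place of code of your own. Each camera call takes 0.05 s, during which the arm holds its last target. There are 200 camera calls.

## Working session

There is one attempt and no reset: what is moved stays moved. The work goes in short steps, each a Python script; the robot and the scene stay as the last script left them, time stands still between calls to the robot, and variables do not carry over. Pictures are saved under pics/ and viewed, at most 10 in all, crops included, and the job is handed in when it is done.

```bash
ls; mkdir -p pics; cat > h.py <<'E'
import numpy as np, cv2
from scipy.spatial.transform import Rotation as R
from workcell import manip, effector, get_obs, snapshot, camera_model, ticket
def cam(n):
    m=camera_model(n); Rm=cv2.Rodrigues(np.array(m['rvec'],float))[0]; return m,Rm,np.array(m['tvec'],float).ravel()
def rays(n,uv):
    m,Rm,t=cam(n); K=np.array([[m['fx'],0,m['cx']],[0,m['fy'],m['cy']],[0,0,1]])
    p=cv2.undistortPoints(np.array(uv,float).reshape(-1,1,2),K,np.array([m['k1'],0,0,0,0.])).reshape(-1,2)
    return np.c_[p,np.ones(len(p))]
def cloud(n,d):
    m,Rm,t=cam(n); h,w=d.shape; v,u=np.mgrid[:h,:w]
    r=rays(n,np.c_[u.ravel(),v.ravel()])*d.reshape(-1,1)
    P=((r-t)@Rm).reshape(h,w,3); P[d==0]=np.nan; return P
def onplane(n,uv,z):
    m,Rm,t=cam(n); D=rays(n,uv)@Rm; C=-t@Rm; return C+D*((z-C[2])/D[:,2])[:,None]
E
python3 - <<'E'
from h import *
for n in("scene","top"):
    p,d=snapshot(n); cv2.imwrite(f"pics/{n}0.png",p[:,:,::-1]); np.savez(f"{n}0.npz",p=p,d=d)
    m,Rm,t=cam(n); print(n,m,-t@Rm)
o=get_obs();print(o)
E
```

```text
pics
scene {'fx': 483.9501675937364, 'fy': 483.9501675937364, 'cx': 327.5972519700482, 'cy': 199.25718195135534, 'k1': 0.038491188814891164, 'rvec': array([ 1.82640895,  1.48785988, -0.70271494]), 'tvec': array([-0.15333826, -0.24376726,  1.6119085 ])} [ 1.40572017 -0.14133751  0.82774309]
top {'fx': 513.2627133806062, 'fy': 513.2627133806062, 'cx': 325.2880713170678, 'cy': 195.67241183176932, 'k1': -0.10558144569281004, 'rvec': array([ 2.11421665, -2.11899955,  0.21956139]), 'tvec': array([0.05128487, 0.56852539, 1.10538761])} [0.33460136 0.0550503  1.19697303]
{'time_s': 0.1, 'joint_pos': array([ 1.52356784e+00,  2.55690349e-01,  1.07133886e-01, -4.11439569e-04,
       -1.42388592e+00, -2.84582956e-01]), 'qd': array([ 0.00205974, -0.00079751,  0.00438982,  0.00145714,  0.00019417,
        0.00042432]), 'effort': array([-3.50653208e-03, -3.87601483e+01,  2.38477635e+01,  5.37797615e+00,
       -3.69355723e-03, -2.02688724e-06]), 'tcp_pos': array([0.17898306, 0.51960148, 0.23048651]), 'tool_rot': array([ 9.86263828e-01, -1.65175489e-01, -1.04602217e-04,  8.41329718e-04]), 'force': array([ 0.20725505,  0.58084987, -0.17589151]), 'torque': array([-0.00375222, -0.03379429,  0.02292405]), 'finger_force': 0.0, 'opening': 0.0851537748094104}
```

View pics/scene0.png

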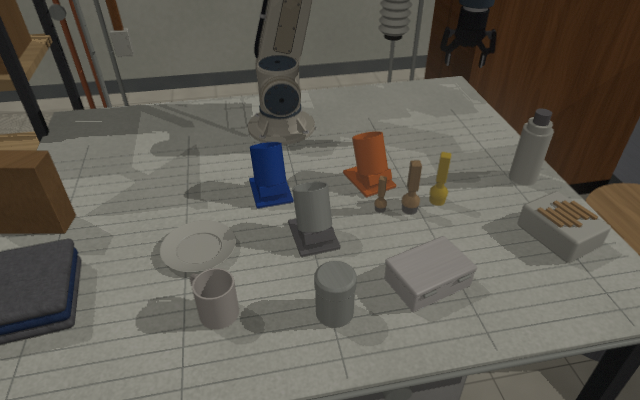

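View pics/top0.png

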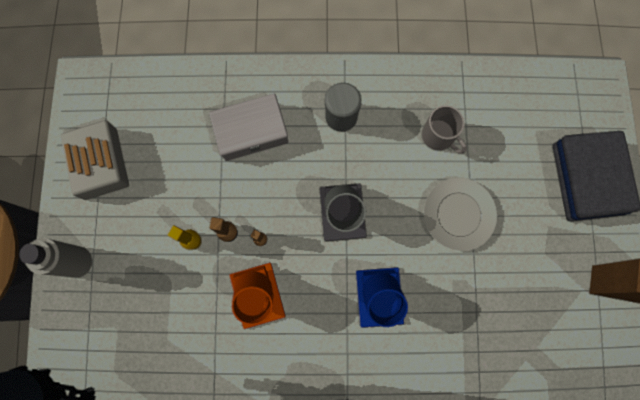

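In the scene view there are three brushes: small brown (381,193), large brown (412,187) and yellow (441,180). In the top view they are at (259,237), (223,229) and (185,236). The large brown one fits, being not yellow and the larger of its colour. The steel pot on the grey stand is at (313,210) in scene and (345,210) in top, and the plate is at (198,248) and (460,213). I'll confirm the brush in a crop and measure.

```bash
python3 - <<'E'
from h import *
D={n:np.load(n+"0.npz") for n in("scene","top")}
a=cv2.resize(D["scene"]["p"][140:225,360:465],None,fx=5,fy=5,interpolation=2)[:425,:400]
b=cv2.resize(D["top"]["p"][205:260,160:280],None,fx=3.3,fy=3.3,interpolation=2)
im=np.zeros((425,800,3),np.uint8); im[:a.shape[0],:a.shape[1]]=a[:,:400]; im[:b.shape[0],400:400+b.shape[1]]=b[:,:400]
cv2.imwrite("pics/crop1.png",im[:,:,::-1])
C={n:cloud(n,D[n]["d"]) for n in D}
for n,(u,v),(x0,x1,y0,y1) in[("top",(223,229),(205,240,214,243)),("scene",(412,187),(398,424,155,216))]:
    P=C[n][y0:y1,x0:x1].reshape(-1,3); print(n,"table z",np.nanmedian(P[:,2]))
    for lo,hi in[(.004,.022),(.075,.14),(.142,.158)]:
        Q=P[(P[:,2]>lo)&(P[:,2]<hi)]; print(lo,len(Q),Q.min(0) if len(Q) else'',Q.max(0) if len(Q) else '',np.median(Q,0) if len(Q) else '')
for n,px in [("top",[(345,210),(345,193),(345,232),(326,210),(364,210),(325,190),(460,213),(428,213),(496,213),(342,92),(443,125),(250,125)]),("scene",[(313,188),(313,210),(200,248),(163,250)])]:
    for u,v in px: print(n,(u,v),C[n][v,u].round(4))
np.savez("cl.npz",**C)
E
```

```text
top table z 0.0050437649387354636
0.004 67 [0.46936039 0.25155107 0.00405292] [0.53585134 0.33426797 0.0204525 ] [0.49513287 0.29859882 0.00494395]
0.075 104 [0.47731953 0.2629584  0.07637759] [0.50163188 0.29024686 0.13812556] [0.4839248  0.26614566 0.10793227]
0.142 165 [0.47735201 0.26336585 0.1428354 ] [0.50599953 0.29149852 0.15404815] [0.49058427 0.27708384 0.14992836]
scene table z 0.001186522847767405
0.004 80 [0.35598614 0.25243738 0.00411083] [0.51570465 0.33081033 0.02171647] [0.50932808 0.26661665 0.01240148]
0.075 256 [0.4758363  0.25853249 0.07513169] [0.5103346  0.28463112 0.13987161] [0.50379267 0.26885872 0.10806753]
0.142 79 [0.47953277 0.25796918 0.1424025 ] [0.50983723 0.28514921 0.15103806] [0.49688703 0.27134016 0.14774898]
top (345, 210) [0.5309 0.0068 0.0845]
top (345, 193) [0.5548 0.0094 0.1525]
top (345, 232) [0.4909 0.0045 0.018 ]
top (326, 210) [0.5216 0.0489 0.1374]
top (364, 210) [ 0.5216 -0.0308  0.1365]
top (325, 190) [0.5856 0.0506 0.04  ]
top (460, 213) [ 0.5365 -0.2695  0.007 ]
top (428, 213) [ 0.5351 -0.1907  0.0168]
top (496, 213) [ 0.5336 -0.3517  0.0218]
top (342, 92) [0.7931 0.0121 0.1207]
top (443, 125) [ 0.7565 -0.2404  0.0051]
top (250, 125) [0.7354 0.2247 0.0647]
scene (313, 188) [0.4887 0.0177 0.1073]
scene (313, 210) [0.5708 0.0026 0.1082]
scene (200, 248) [ 0.5357 -0.2665  0.0054]
scene (163, 250) [ 0.5336 -0.3497  0.0136]
```

View pics/crop1.png

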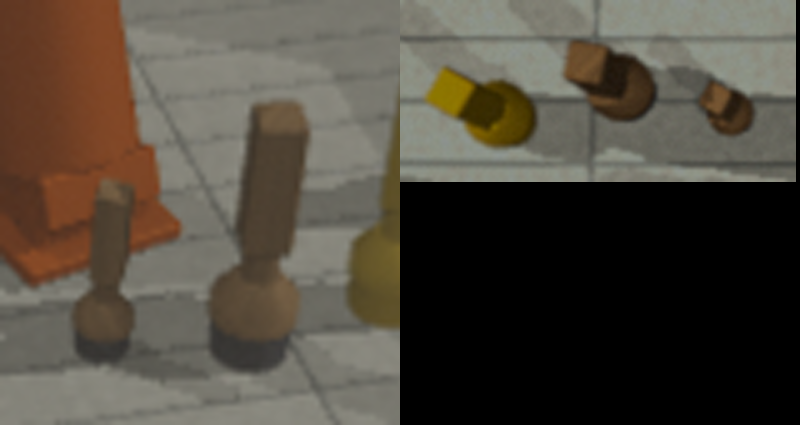

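The crop confirms it: the large brown brush, with dark bristles, stands between the small brown one and the yellow one. Next I fit precise poses from both views.

```bash
python3 - <<'E'
from h import *
from scipy.optimize import least_squares
C=np.load("cl.npz"); I={n:np.load(n+"0.npz")["p"] for n in("scene","top")}
def box(n,x0,x1,y0,y1): 
    P=C[n][y0:y1,x0:x1].reshape(-1,3); return P[~np.isnan(P[:,0])]
# table height
for n in C: 
    P=C[n].reshape(-1,3); s=(abs(P[:,2])<.02)&(P[:,0]>.3)&(P[:,0]<.8)&(abs(P[:,1])<.4); print(n,"table",np.median(P[s,2]))
# handle top, yaw
for n,b in [("top",(205,240,214,243)),("scene",(398,424,155,216))]:
    P=box(n,*b)
    Q=P[(P[:,2]>.142)&(P[:,2]<.156)]; Q=Q[np.hypot(*(Q[:,:2]-[.493,.274]).T)<.022]
    def f(p):
        c,s=np.cos(p[2]),np.sin(p[2]); d=abs((Q[:,:2]-p[:2])@np.array([[c,-s],[s,c]])); return 0
    print(n,"handle rect",cv2.minAreaRect(Q[:,:2].astype(np.float32)*1000),"z",np.median(Q[:,2]))
    Q=P[(P[:,2]>.08)&(P[:,2]<.14)]; Q=Q[np.hypot(*(Q[:,:2]-[.493,.274]).T)<.024]
    def g(p):
        c,s=np.cos(p[2]),np.sin(p[2]); d=abs((Q[:,:2]-p[:2])@np.array([[c,-s],[s,c]])); return d.max(1)-.013
    for a in (.1,.5,.9,1.3):
        r=least_squares(g,[.493,.274,a],loss='soft_l1',f_scale=.002,x_scale=[.01,.01,.3]); print('  sides',r.x.round(4),r.cost)
# pot
def model(p,P):
    b=np.array([p[0],p[1],.045]); ax=np.array([-np.sin(.4)*np.cos(p[2]),-np.sin(.4)*np.sin(p[2]),np.cos(.4)])
    s=(P-b)@ax; return s,np.linalg.norm(P-b-s[:,None]*ax,axis=1),b,ax
for n,b in [("top",(310,380,175,250)),("scene",(280,345,170,255))]:
    P=box(n,*b); p=np.array([.56,.01,0.])
    for it in range(8):
        s,r,_,_=model(p,P)
        lim=.008 if it<3 else .004
        o=(s>.025)&(s<.098)&(abs(r-.042)<lim); i=(s>.05)&(s<.095)&(abs(r-.038)<lim)&~o if n=="top" else np.zeros(len(s),bool)
        Po,Pi=P[o],P[i]
        p=least_squares(lambda q:np.r_[model(q,Po)[1]-.042,model(q,Pi)[1]-.038],p,loss='soft_l1',f_scale=.001).x
    s,r,bb,ax=model(p,P); print(n,"pot",p.round(4),o.sum(),i.sum(),"rim",bb+.1*ax,"top s",np.percentile(s[(r<.043)],[90,95,98]))
    q=(r<.026)&(s>.02)&(s<.09); print("  dish s",np.percentile(s[q],[10,50,90]) if q.any() else None,q.sum())
    Q=P[(P[:,2]>.009)&(P[:,2]<.016)&(np.hypot(P[:,0]-.54,P[:,1]-.01)<.085)]; print("  slab",cv2.minAreaRect(Q[:,:2].astype(np.float32)*1000),len(Q))
# plate
for n,b in [("top",(415,508,170,258)),("scene",(155,243,215,280))]:
    P=box(n,*b); Q=P[(P[:,2]>.0035)&(P[:,2]<.03)&(np.hypot(P[:,0]-.535,P[:,1]+.27)<.1)]
    e=cv2.minEnclosingCircle(Q[:,:2].astype(np.float32)*1000); 
    inn=Q[np.hypot(Q[:,0]-.535,Q[:,1]+.27)<.03]; print(n,"plate",e,Q[:,:2].mean(0),"zmid",np.median(inn[:,2]),np.percentile(Q[:,2],98))
    r=P[(P[:,2]>.013)&(P[:,2]<.03)]; print("   rim bbox",r.min(0),r.max(0))
# neighbours
for n,b in [("top",(160,275,205,260))]:
    P=box(n,*b)
    for nm,c in (("y",(.48,.35)),("s",(.48,.2))): 
        Q=P[(P[:,2]>.06)&(np.hypot(P[:,0]-c[0],P[:,1]-c[1])<.05)]; print(nm,Q.min(0),Q.max(0))
P=box("top",225,295,255,335); Q=P[P[:,2]>.02]; print("orange",Q.min(0),Q.max(0))
E
```

```text
scene table -0.00018153690585731656
top table 0.0009504978410295161
top handle rect ((491.74810791015625, 277.706787109375), (26.475614547729492, 26.702739715576172), 78.12187957763672) z 0.14992836144705585
  sides [ 0.4919  0.2781 -0.1711] 9.75569935567269e-06
  sides [0.4919 0.2781 1.3997] 9.755699355664777e-06
  sides [0.4919 0.2781 1.3997] 9.755699355664785e-06
  sides [0.4919 0.2781 1.3997] 9.755699355825749e-06
scene handle rect ((495.6875, 272.2534484863281), (25.682415008544922, 28.339195251464844), 78.63455200195312) z 0.1477489792706969
  sides [ 0.4917  0.2741 -0.1177] 0.00025884682543419546
  sides [ 0.4917  0.2741 -0.1177] 0.0002588468254342447
  sides [0.4917 0.274  1.4291] 0.0002594441064330285
  sides [0.4917 0.274  1.4291] 0.0002594441064330283
top pot [0.5595 0.0138 0.1646] 512 24 rim [0.52111419 0.00744506 0.1371061 ] top s [0.09980701 0.10272254 0.10406737]
  dish s [0.04285437 0.04520023 0.04772958] 407
  slab ((540.43310546875, 9.51657485961914), (129.45701599121094, 99.857421875), 5.0163798332214355) 628
scene pot [0.5553 0.0084 0.1039] 1157 0 rim [0.5165688  
[... 174 characters left out ...]
25310516357) 427
top plate ((535.200927734375, -269.37530517578125), 99.50666046142578) [ 0.53418521 -0.26812541] zmid 0.005999695871968466 0.020678937887948487
   rim bbox [ 0.44729908 -0.3542315   0.01300116] [ 0.62167614 -0.17818554  0.02450959]
scene plate ((535.9517822265625, -272.1240234375), 97.33340454101562) [ 0.5303292  -0.27230298] zmid 0.0049568497781056885 0.01866889998899088
   rim bbox [ 0.44774896 -0.35644606  0.01300124] [ 0.62216195 -0.18260607  0.02121907]
y [0.45530385 0.34479049 0.0613849 ] [0.4888385  0.37673336 0.15615692]
s [0.46397449 0.18980174 0.06111125] [0.486591   0.21214351 0.10962699]
orange [0.287031   0.15931582 0.02262451] [0.41147728 0.25694541 0.15748107]
```

```bash
cat >> h.py <<'E'
BR=np.array([.492,.2755]); YAW=-.19; RIM=np.array([.521,.006,.1371]); PSI=.09; PL=np.array([.535,-.268,.0055])
AX=np.array([-np.sin(.4)*np.cos(PSI),-np.sin(.4)*np.sin(PSI),np.cos(.4)]); GZ=.118-.019
def quat(z,a):
    "tool z along z, y_tool along horizontal heading a projected square to z"
    z=np.array(z,float); y=np.array([np.cos(a),np.sin(a),0]); y-=z*(y@z); y/=np.linalg.norm(y)
    return R.from_matrix(np.c_[np.cross(y,z),y,z]).as_quat()
E
python3 - <<'E'
from h import *
print(get_obs()['joint_pos'].round(2))
for k in(0,1): print('brush',k,manip.solve_ik([*BR,GZ],quat([0,0,-1],YAW+k*np.pi)))
for a in np.arange(-8,8)*np.pi/8:
  f=lambda r: None if r is None else np.round(r,2)
  print(round(a,2),'dip',f(manip.solve_ik(RIM+AX*(GZ+.04),quat(-AX,a))),f(manip.solve_ik(RIM+AX*(GZ-.06),quat(-AX,a))),'plate',f(manip.solve_ik([PL[0],PL[1],GZ+.15],quat([0,0,-1],a))))
E
```

```text
[ 1.52  0.26  0.11 -0.   -1.42 -0.28]
brush 0 [ 0.78781537  0.35660921 -0.09534922  0.         -1.11883791  2.16377728]
brush 1 [ 0.78781537  0.35660921 -0.09534922  0.         -1.11883791 -0.97781537]
-3.14 dip [ 0.45 -0.21 -0.42  0.16 -0.99 -0.52] [ 0.41 -0.07 -0.55  0.19 -0.71 -0.53] plate [-0.2   0.35  0.28  0.   -1.5   0.2 ]
-2.75 dip [ 0.45 -0.21 -0.42  0.16 -0.99 -0.1 ] [ 0.41 -0.07 -0.55  0.19 -0.71 -0.11] plate [-0.2   0.35  0.28  0.   -1.5   0.6 ]
-2.36 dip [ 0.45 -0.21 -0.42  0.16 -0.99  0.31] [ 0.41 -0.07 -0.55  0.19 -0.71  0.3 ] plate [-0.2   0.35  0.28  0.   -1.5   0.99]
-1.96 dip [ 0.45 -0.21 -0.42  0.16 -0.99  0.7 ] [ 0.41 -0.07 -0.55  0.19 -0.71  0.69] plate [-0.2   0.35  0.28  0.   -1.5   1.38]
-1.57 dip [ 0.45 -0.21 -0.42  0.16 -0.99  1.06] [ 0.41 -0.07 -0.55  0.19 -0.71  1.05] plate [-0.2   0.35  0.28  0.   -1.5   1.77]
-1.18 dip [ 0.45 -0.21 -0.42  0.16 -0.99  1.43] [ 0.41 -0.07 -0.55  0.19 -0.71  1.42] plate [-0.2   0.35  0.28  0.   -1.5   2.17]
-0.79 dip [ 0.45 -0.21 -0.42  0.16 -0.99  1.8 ] [ 0.41 -0.07 -0.55  0.19 -0.71  1.79] plate [-0.2   0.35  0.28  0.   -
[... 472 characters left out ...]
0.71 -2.84] plate [-0.2   0.35  0.28  0.   -1.5  -2.15]
1.18 dip [ 0.45 -0.21 -0.42  0.16 -0.99 -2.44] [ 0.41 -0.07 -0.55  0.19 -0.71 -2.45] plate [-0.2   0.35  0.28  0.   -1.5  -1.76]
1.57 dip [ 0.45 -0.21 -0.42  0.16 -0.99 -2.08] [ 0.41 -0.07 -0.55  0.19 -0.71 -2.09] plate [-0.2   0.35  0.28  0.   -1.5  -1.37]
1.96 dip [ 0.45 -0.21 -0.42  0.16 -0.99 -1.71] [ 0.41 -0.07 -0.55  0.19 -0.71 -1.72] plate [-0.2   0.35  0.28  0.   -1.5  -0.97]
2.36 dip [ 0.45 -0.21 -0.42  0.16 -0.99 -1.34] [ 0.41 -0.07 -0.55  0.19 -0.71 -1.35] plate [-0.2   0.35  0.28  0.   -1.5  -0.58]
2.75 dip [ 0.45 -0.21 -0.42  0.16 -0.99 -0.94] [ 0.41 -0.07 -0.55  0.19 -0.71 -0.95] plate [-0.2   0.35  0.28  0.   -1.5  -0.19]
```

```bash
python3 - <<'E'
from h import *
q=quat([0,0,-1],YAW+np.pi)
manip.reach([*BR,.21],q); manip.line_to([*BR,GZ],max_speed=.12)
effector.gripper_close(); o=get_obs(); print(o['time_s'],o['opening'],o['finger_force'],o['force'],o['tcp_pos'])
manip.line_to([*BR,.30],max_speed=.15); o=get_obs(); print(o['time_s'],o['opening'],o['force'],o['tcp_pos'])
manip.reach(RIM+AX*(GZ+.05),quat(-AX,np.pi)); manip.wait(.3)
o=get_obs(); print(o['time_s'],o['opening'],o['force'],o['tcp_pos']-(RIM+AX*(GZ+.05)))
im=[]
for n in("scene","top"):
    p,d=snapshot(n); np.savez(n+"1.npz",p=p,d=d); 
    im.append(cv2.resize(p[90:270,250:380] if n=="scene" else p[150:280,280:410],(390,540) if n=="scene" else (400,400),interpolation=2))
    P=cloud(n,d).reshape(-1,3); P=P[~np.isnan(P[:,0])]; V=P-RIM; s=V@AX; e=V-s[:,None]*AX; r=np.linalg.norm(e,axis=1)
    # bristles/collar & handle centre relative to the pot axis
    for lo,hi in((.052,.072),(.074,.086),(.125,.150)):
        k=(s>lo)&(s<hi)&(r<.04); ex=np.array([np.cos(.4)*np.cos(PSI),np.cos(.4)*np.sin(PSI),np.sin(.4)]); ey=np.cross(AX,ex)
        E=e[k]@np.c_[ex,ey]; print(n,lo,k.sum(),E.min(0).round(4),E.max(0).round(4)) if k.any() else 0
c=np.zeros((540,800,3),np.uint8); c[:,:390]=im[0]; c[:400,400:]=im[1]; cv2.imwrite("pics/predip.png",c[:,:,::-1])
E
```

```text
3.225 0.025570696164934126 58.714163303375244 [-0.94548981  0.21965354  1.82919637] [0.49209653 0.27565168 0.09928628]
4.7167 0.025273310277262054 [ 0.11256407 -0.35583024 -1.41834659] [0.49165366 0.27532131 0.29901856]
6.1 0.02531033211662 [ 0.11816598  0.37891152 -0.96442528] [ 0.0004646   0.0006384  -0.00013952]
scene 0.052 156 [-0.0036 -0.0224] [0.0264 0.0189]
scene 0.074 115 [-0.0045 -0.0248] [0.0286 0.0228]
scene 0.125 137 [-0.0116 -0.0152] [0.0225 0.011 ]
top 0.052 14 [ 0.0103 -0.0022] [0.0222 0.0204]
top 0.074 34 [-0.0121 -0.0003] [0.0251 0.0248]
top 0.125 21 [-0.007   0.0105] [0.0149 0.0154]
```

View pics/predip.png

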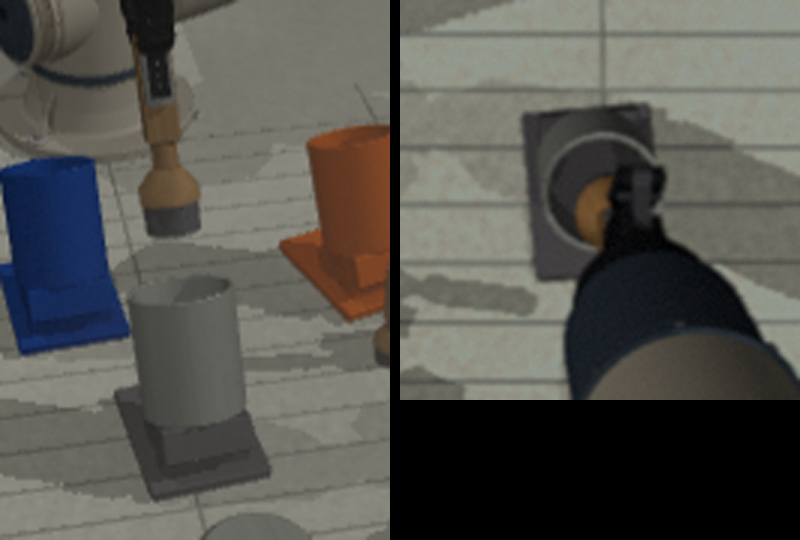

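The brush is held square (opening 25 mm) and sits over the pot within about 3 mm of its axis. Now the dip.

```bash
python3 - <<'E'
from h import *
pos=lambda d: RIM+AX*(GZ-d)
def F(k=3):
    f=[]
    for _ in range(k): f.append(get_obs()['force']); manip.wait(.02)
    return np.mean(f,0)
manip.line_to(pos(.024),max_speed=.12); manip.wait(.2); f0=F(8)
d=.024; log=[]; ok=False
while d<.074:
    d+=.001 if (not log or log[-1][1]<7) else .0005
    manip.line_to(pos(d),max_speed=.012 if d>.026 else .02); f=F()-f0; a=f@AX; l=np.linalg.norm(f-a*AX); log.append((round(d*1000,1),round(a,2),round(l,2)))
    if l>8 or a>13: print("guard"); break
    if a>=8.6: ok=True; break
print(log[::6],log[-9:],get_obs()['time_s'])
if ok:
    t=get_obs()['time_s']; h=[]
    while get_obs()['time_s']<t+.55: h.append(round((F(2)-f0)@AX,2)); manip.wait(.05)
    o=get_obs(); print(h, o['time_s'],o['opening'],((o['tcp_pos']-pos(d))).round(4))
    manip.line_to(pos(-.06),max_speed=.12); print(get_obs()['time_s'],(F()-f0))
E
```

```text
[(25.0, np.float64(-0.38), np.float64(0.23)), (31.0, np.float64(-0.35), np.float64(0.15)), (37.0, np.float64(0.06), np.float64(0.51)), (43.0, np.float64(-0.39), np.float64(0.77)), (49.0, np.float64(-0.15), np.float64(0.34)), (55.0, np.float64(2.17), np.float64(0.75)), (61.0, np.float64(8.27), np.float64(1.38))] [(54.0, np.float64(-0.65), np.float64(0.51)), (55.0, np.float64(2.17), np.float64(0.75)), (56.0, np.float64(3.47), np.float64(0.58)), (57.0, np.float64(4.96), np.float64(0.57)), (58.0, np.float64(5.23), np.float64(0.36)), (59.0, np.float64(6.55), np.float64(0.78)), (60.0, np.float64(6.84), np.float64(1.11)), (61.0, np.float64(8.27), np.float64(1.38)), (61.5, np.float64(8.66), np.float64(1.11))] 18.7
[np.float64(8.92), np.float64(8.65), np.float64(8.69), np.float64(8.52), np.float64(8.58), np.float64(8.41), np.float64(9.07)] 19.2833 0.025330117271059563 [ 0.0001 -0.      0.0004]
20.4417 [ 0.37033624 -0.00711541 -0.37468561]
```

The dish gave at about 54.5 mm (the top view's depth said 55) and was held at 8.4–9.1 N for 0.55 s. Next I move over the plate and check the alignment there.

```bash
python3 - <<'E'
from h import *
q=quat([0,0,-1],np.pi)
manip.reach([PL[0],PL[1],.30],q); manip.line_to([PL[0],PL[1],GZ+.05],max_speed=.15); manip.wait(.2)
o=get_obs(); print(o['time_s'],o['tcp_pos'],o['opening'])
im=[]
for n in("scene","top"):
    p,d=snapshot(n); im.append(p)
    P=cloud(n,d).reshape(-1,3); P=P[~np.isnan(P[:,0])]; P=P[np.hypot(P[:,0]-PL[0],P[:,1]-PL[1])<.04]
    for lo,hi in((.046,.07),(.075,.088),(.122,.145)):
        k=P[(P[:,2]>lo)&(P[:,2]<hi)]; print(n,lo,len(k),k.min(0).round(4),k.max(0).round(4)) if len(k) else 0
    # lowest point
c=np.zeros((500,800,3),np.uint8); c[:480,:400]=cv2.resize(im[0][150:294,140:260],(400,480),interpolation=2); c[:400,400:]=cv2.resize(im[1][160:280,400:520],(400,400),interpolation=2)
cv2.imwrite("pics/preplace.png",c[:,:,::-1])
E
```

```text
22.9333 [ 0.53538861 -0.26811568  0.14974217] 0.025358464351763997
scene 0.046 112 [ 0.5381 -0.2876  0.0483] [ 0.5597 -0.2474  0.0699]
scene 0.075 102 [ 0.5236 -0.2913  0.0751] [ 0.5621 -0.2455  0.0879]
scene 0.122 103 [ 0.5271 -0.2811  0.1225] [ 0.5539 -0.2553  0.1447]
```

View pics/preplace.png

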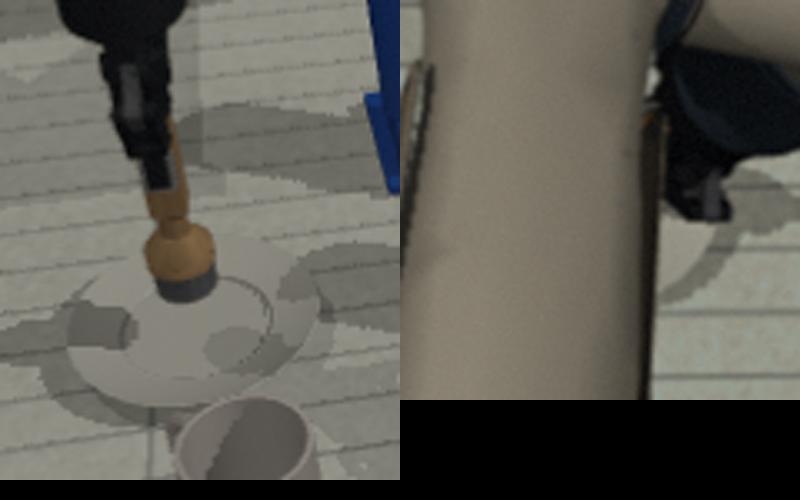

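The scene picture shows the brush upright over the plate's middle, with bristles at about (187,280) in the crop. The measured centre is within about 3 mm of the plate's centre. I lower by feel.

```bash
python3 - <<'E'
from h import *
x,y=PL[0]-.002,PL[1]-.0005
def F(k=3):
    f=[]
    for _ in range(k): f.append(get_obs()['force'][2]); manip.wait(.02)
    return np.mean(f)
f0=F(6); manip.line_to([x,y,GZ+.014],max_speed=.08); z=GZ+.014; log=[]
while z>GZ-.002:
    z-=.0006; manip.line_to([x,y,z],max_speed=.012); f=F()-f0; log.append((round((z-GZ)*1000,1),round(f,2)))
    if f>2.2: break
print(log,get_obs()['time_s'])
effector.open_gripper(); manip.wait(.2)
manip.line_to([x,y,.26],max_speed=.12); manip.reach([.40,-.05,.33],quat([0,0,-1],np.pi)); o=get_obs(); print(o['time_s'],o['force'])
im=[]
for n in("scene","top"):
    p,d=snapshot(n); im.append(p); np.savez(n+"2.npz",p=p,d=d)
    P=cloud(n,d).reshape(-1,3); P=P[~np.isnan(P[:,0])]; Q=P[np.hypot(P[:,0]-.535,P[:,1]+.268)<.04]
    for lo,hi in((.03,.042),(.08,.14),(.145,.165)):
        k=Q[(Q[:,2]>lo)&(Q[:,2]<hi)]; print(n,lo,len(k),k.min(0).round(4),k.max(0).round(4)) if len(k) else 0
    r=P[(P[:,2]>.013)&(P[:,2]<.03)&(np.hypot(P[:,0]-.535,P[:,1]+.268)<.105)]; print(" plate",r.min(0),r.max(0))
c=np.zeros((400,800,3),np.uint8); c[:,:400]=cv2.resize(im[0][170:320,140:290],(400,400),interpolation=2); c[:,400:]=cv2.resize(im[1][90:290,330:530],(400,400),interpolation=2)
cv2.imwrite("pics/final.png",c[:,:,::-1])
E
```

```text
[(13.4, np.float64(-0.93)), (12.8, np.float64(-0.27)), (12.2, np.float64(0.0)), (11.6, np.float64(-0.7)), (11.0, np.float64(-0.38)), (10.4, np.float64(-0.17)), (9.8, np.float64(-0.54)), (9.2, np.float64(0.27)), (8.6, np.float64(-0.13)), (8.0, np.float64(-0.34)), (7.4, np.float64(-0.39)), (6.8, np.float64(-0.68)), (6.2, np.float64(-0.37)), (5.6, np.float64(-0.01)), (5.0, np.float64(1.59)), (4.4, np.float64(6.23))] 28.5333
31.8417 [-0.08834502 -0.97842632  0.704161  ]
scene 0.03 85 [ 0.5266 -0.2918  0.0305] [ 0.5591 -0.2458  0.042 ]
scene 0.08 269 [ 0.5243 -0.2817  0.0803] [ 0.5512 -0.2556  0.1399]
scene 0.145 117 [ 0.5207 -0.2804  0.1452] [ 0.5498 -0.2561  0.1567]
 plate [ 0.448448   -0.35677509  0.01301678] [ 0.62344993 -0.18247039  0.02998852]
 plate [ 0.48244533 -0.35369535  0.01301523] [ 0.6213208  -0.27341821  0.02411902]
```

View pics/final.png

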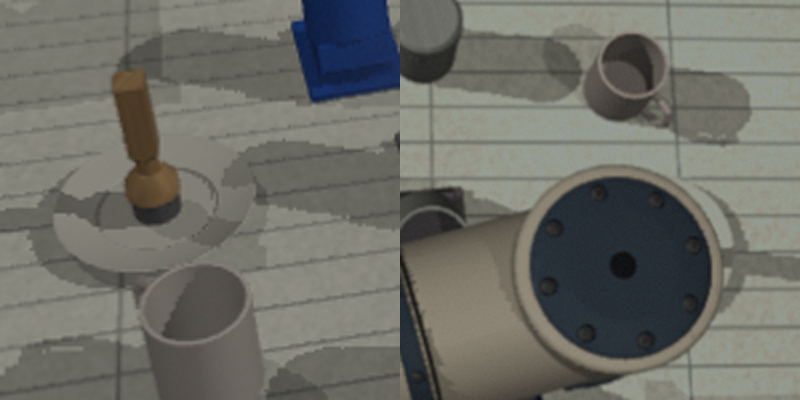

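The brush stands upright in the middle of the plate, with its base at about (157,205) in the scene crop. The plate has not moved, the mug and canister look undisturbed, and the arm is clear.

```bash
python3 -c "
from h import *
print(ticket.finish_job())"
```

```text
the job is handed in; nothing more can be done
None
```

The job is handed in: the brush pressed the dish at about 9 N for 0.55 s, and now stands upright on its bristles within a few millimetres of the plate's centre, released, with the plate unmoved, at about 32 s on the robot's clock.

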